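# Close the slotted strap over a ukulele bridge caul

### The arm

A 7-joint arm with a two-finger parallel gripper is mounted at the origin on the work surface. World frame = base frame: x ahead of the robot, y to its left, z up, the work surface at z = 0. Lengths are in m, angles in rad, forces in N, time in s.
With the tool pointing down it reaches from about 0.425 to 0.875 m from the base axis. Payload 4.7 kg.
Tool frame: the origin (TCP) lies between the finger pads; the fingertips stand 25 mm ahead of it and the grasp point (between the pads) lies 6 mm ahead of it; z points along the fingers, y is the line along which they close (so a half turn about z gives the same grasp; the last joint's range is limited). The gripper opens to 87 mm and grips with 3 to 60 N. Pads are 19 mm wide; open, the fingers measure 117 mm over their backs; the gripper's body (75 mm by 190 mm) begins 51 mm behind the grasp point.
Start: joints at [1.338, 0.321, -0.07, 1.45, 0.023, 1.371, -0.057], TCP at [0.159, -0.63, 0.248] pointing down, gripper open.
Joint ranges: [-2.86, 2.86], [-0.3, 2.09], [-1.38, 1.24], [0.06, 2.45], [-1.56, 4.7], [0.09, 2.05], [-2.69, 2.69]. Speed limits (rad/s): [2.57, 2.57, 3.14, 3.14, 3.14, 3.14, 3.14].

### API

Orientations are given as a unit quaternion [x, y, z, w].
In Python, from cell import arm gives the robot as it stands.
- The arm moves only by the shell command python3 -m handwheel 'ROWS' [FORCE]. ROWS is JSON, a list of rows, each an object with "fingers": the closure, from -1 (fully open) to 1 (shut), so that 0 is half open; "translation": the shift along the tool's x, y, z in m, a list of three; "yaw": the turn about the tool's z in degrees. In form: [{"fingers": fingers, "translation": [x, y, z], "yaw": yaw}, ...]. A call has 1 to 10 rows; each row is the pose to reach, as a shift and turn from the pose commanded when the call began, along the tool's axes at that moment; what a row does not reach only later rows make up. A row lasts 1/8 s, in which the tool goes at most 62.5 mm and 10.7 degrees, less where a joint would pass 70% of its speed; a pose out of reach is approached as far as the arm can. A call with a gripper value outside its range is refused whole. The fingers move at their own pace and stop on an object; FORCE is the grip in N (left out, the last holds). Time passes only in rows, so rows that repeat a pose let the fingers close. It gives the time, the measured TCP pose, the force, the opening and the grip force at its end, in the units of the state.
- arm.observe(): the state, without advancing time (a new reading comes with each control period).
- arm.snapshot(name): name is "scene" or "top" or "wrist"; returns the picture (420x560x3 uint8, blue, green, red); there is no depth.
- arm.camera_params(name): a dict with "fx", "fy", "cx", "cy" (pixels), "view" (4x4, takes a point from world to camera coordinates); the wrist camera has in their place "T_tool_cam" (4x4, takes a point from camera to tool coordinates, whose origin is the TCP and whose axes are the flange's). Camera axes: x right, y down, z forward; pixel columns grow to the right and rows downward; lengths in m; the calibration is good to about 2 mm. A picture is of the moment at which its call begins: read the wrist's pose just before it. camera_params takes no time and is no camera call.
- arm.close_job(): hands the job in; it is judged then, once.
Trained networks look in the newest picture that a camera, given by its name, has taken for a name from the list of things; names that differ only in an ending like _2 or _b are one class to them, and where a whole thing is asked for, a point or a joint stands for the part that bears it (a point fixed in the world has none). Each returns a list of dicts, best first, with "conf" (0 to 1); they miss things now and then, are a little off and sometimes report something else, mostly with a low value. They report only what shows in the picture. A call takes as long as a camera call. They do not tell look-alikes from the thing itself.
- arm.boxes_of(camera, query): "centre" ([x, y, z] in m, in the coordinates of the camera as it stood for that picture, good to about 4 mm: the middle of the surface that is visible of it).
The state is a dict: "time": time; "joints": joint angles; "qd": joint speeds; "effort": joint torques, N m; "tcp_pos": TCP position; "tool_rot": TCP orientation; "ft_force": force on the tool from outside, world axes, zero at the start; "torque": the same for the moment, N m; "grip_width": finger opening in m; "grip_force": force on a finger pad.
Only numpy, scipy, OpenCV 4.12 (cv2) and the standard library are available. Lean on these libraries where they do the work, as an engineer would, in place of code of your own. Each camera call takes 0.05 s, during which the arm holds its last target. There are 200 camera calls.

### The job

Lay the blue caul, cork face down as it already lies, squarely along the top of the dark bridge in the gluing jig and let go of it. Then lift the free end of the steel strap by its red handle, swing it about its pivot bolt and lower it so that its slot goes right down over the other brass bolt, flat on the caul, with the caul still square on the bridge. Leave the other things on the bench where they are.

Things in the scene. Friction and masses are not known exactly. Their poses are not given: they have to be found in the camera images.
- jig: Bridge-gluing jig fixed to the bench: dark board 275 x 355 x 12 mm with a pale ukulele soundboard (top 16 mm above the bench), a bridge, two bolts 190 mm apart and, on its -y side, a wooden parking rail 48 mm high. Origin on the bench under the middle of the lower bout; x from pivot to catch bolt, y towards the upper bout, z up. Its place and yaw vary.
- pivot_bolt (a point): Centre of the top of the pivot bolt's aluminium collar (20 mm wide, top 48 mm above the bench), at x -95, y -10 mm in the jig. Bolt 8 mm thick; the strap's 12 mm hole sits loosely on it between the collar and a black knob (22 mm wide, 16 to 27 mm above the collar). The strap cannot come off; it can swing, and tilt up some 10 degrees.
- catch_bolt (a point): Centre of the top of the like collar (48 mm above the bench) of the second, bare brass bolt, at x 95, y -10 mm in the jig; 8 mm thick, it stands 17 mm above the collar and its last 5 mm taper to 4.4 mm. Axes as the jig's.
- bridge_top (a point): Centre of the top of the dark brown bridge, 84 mm along the jig's x by 22 mm, top 24 mm above the bench; fixed. Axes as the jig's. It lies on the line between the bolts, under the closed strap.
- caul: Loose clamping caul: blue block 80 x 24 x 25 mm (x, y, z), white stripe on top, 4 mm cork face below; about 45 g. Origin at the centre of its underside. Starts on the bench, cork down, left or right of the jig (may be swapped with the offcut). On the bridge its top is 1 mm above the collars, so the closed strap rests on it. Either end may point to the catch bolt.
- strap: Steel strap 233 x 24 x 8 mm, about 330 g, loose on the pivot bolt. Origin: centre of its round hole, on its underside; x along the strap to its free end (217 mm away), z up. Slot 26 mm long (along it), 12 mm wide, at 190 mm. Starts level on collar and parking rail, swung 60 to 100 degrees clockwise (from above) of closed; closed, its x lies along the jig's x.
- strap_handle (a point): Point on the strap's red upright grip block, 140 mm from the hole centre, 31 mm above the strap's underside. The block is 40 mm long along the strap, 20 mm wide across it, from 8 mm (the strap's top) to 44 mm above the underside. Axes as the strap's. Pinch it across its width from above; the strap can pivot up and down between the pads.
- strap_slot (a point): Centre of the strap's slot, on the strap's underside, 190 mm from the hole centre. Axes as the strap's. Closed, it lies at the catch bolt's collar, 0 to 2 mm above its top.
- offcut: Bystander: brown wooden offcut 75 x 30 x 18 mm lying on the bench. Origin under its centre.
- clamp_pink: Bystander: black spring clamp with pink tips lying on the bench, some 110 x 45 x 20 mm. Origin at its pivot, on the bench.
- clamp_orange: Bystander: black spring clamp with orange tips lying on the bench, some 110 x 45 x 20 mm. Origin at its pivot, on the bench.
- glue_bottle: Bystander: white glue bottle, green cap and blue nozzle, 52 mm wide, 170 mm tall, standing. Origin under its centre.
- screwdriver: Bystander: screwdriver lying on the bench beyond the jig. Origin under its middle.
- tape_measure: Bystander: round yellow tape measure 64 mm wide, 26 mm tall. Origin under its centre.
Mind the look-alikes: they are no part of the job. Of the things shaped like the caul, the blue one is meant. Of the things that look like the strap, the smaller one is meant.

How it is judged:
By the outcome, as a careful person would: the job done as asked, in the order asked, and still so for the second after the job is handed in, with the robot touching nothing.
It also fails if it takes over 59 s, if anything falls off the work surface, if the arm or the gripper's body presses on something with over 40 N, if the wrist force passes 120 N, or if a joint passes its speed limit or range.

## Working session

There is one attempt and no reset: what is moved stays moved. The work goes in short steps, Python scripts to look and compute and a shell command to move; the robot and the scene stay as the last step left them, time stands still between calls to the robot, and variables do not carry over. Pictures are saved under pics/ and viewed, at most 10 in all, crops included, and the job is handed in when it is done.

```bash
ls; mkdir -p pics
cat > h.py <<'E'
import numpy as np,cv2
from scipy.spatial.transform import Rotation as R
from cell import arm
def cam(n,s=None):
    p=arm.camera_params(n)
    if 'view' in p: T=np.linalg.inv(np.array(p['view']))
    else:
        s=s or arm.observe(); M=np.eye(4); M[:3,:3]=R.from_quat(s['tool_rot']).as_matrix(); M[:3,3]=s['tcp_pos']
        T=M@np.array(p['T_tool_cam'])
    return p,T
def pix2w(n,uv,z,s=None):
    p,T=cam(n,s); d=T[:3,:3]@[(uv[0]-p['cx'])/p['fx'],(uv[1]-p['cy'])/p['fy'],1]; o=T[:3,3]
    return o+d*(z-o[2])/d[2]
def w2pix(n,X,s=None):
    p,T=cam(n,s); c=np.linalg.inv(T)@np.r_[X,1]; return np.array([p['fx']*c[0]/c[2]+p['cx'],p['fy']*c[1]/c[2]+p['cy']])
def snap(n,f):
    im=arm.snapshot(n); cv2.imwrite('pics/'+f,im); return im
E
python3 - <<'E'
from h import *
s=arm.observe(); print({k:np.round(v,3).tolist() for k,v in s.items()})
a=snap('top','top0.png'); b=snap('scene','scene0.png')
for n in ['top','scene']:
  _,T=cam(n); print(n,T.round(3).tolist())
  for q in ['jig','pivot_bolt','catch_bolt','bridge_top','caul','strap','strap_handle','strap_slot','offcut']:
    for d in arm.boxes_of(n,q)[:3]:
      w=T@np.r_[d['centre'],1]; print(n,q,round(d['conf'],2),w[:3].round(4))
E
```

```text
pics
{'time': 0.0, 'joints': [1.338, 0.322, -0.07, 1.452, 0.023, 1.371, -0.057], 'qd': [0.001, -0.001, 0.0, 0.001, -0.001, 0.001, 0.001], 'effort': [-0.0, -49.128, -0.404, -31.253, -0.064, 0.044, 0.0], 'tcp_pos': [0.159, -0.63, 0.246], 'tool_rot': [0.992, 0.123, -0.0, -0.001], 'ft_force': [-0.007, 0.414, 0.164], 'torque': [-0.02, -0.026, -0.032], 'grip_force': 0.0, 'grip_width': 0.087}
top [[-0.042, -0.975, 0.218, 0.151], [-0.999, 0.041, -0.007, 0.073], [-0.002, -0.218, -0.976, 1.644], [0.0, 0.0, 0.0, 1.0]]
top jig 0.96 [0.566  0.0538 0.0139]
top pivot_bolt 0.6 [0.5654 0.0486 0.0127]
top pivot_bolt 0.53 [ 0.7728 -0.1644  0.0224]
top pivot_bolt 0.34 [0.4458 0.3523 0.0207]
top catch_bolt 0.94 [0.5586 0.0525 0.0108]
top bridge_top 0.78 [0.5649 0.0524 0.0095]
top caul 0.62 [ 0.5971 -0.4475  0.0292]
top caul 0.59 [ 0.4867 -0.4164  0.0232]
top caul 0.52 [ 0.6894 -0.2985  0.0287]
top strap 0.76 [0.3297 0.6008 0.0157]
top strap 0.65 [ 0.4772 -0.0673  0.0565]
top strap_handle 0.72 [0.3289 0.5996 0.0095]
top strap_handle 0.57 [ 0.4789 -0.0665  0.054 ]
top strap_handle 0.25 [ 0.7729 -0.1641  0.
[... 334 characters left out ...]
8]
scene jig 0.64 [ 0.4929 -0.4171  0.0268]
scene pivot_bolt 0.79 [0.582  0.0376 0.0144]
scene catch_bolt 0.56 [0.5833 0.0409 0.0111]
scene bridge_top 0.7 [0.58   0.0387 0.0159]
scene caul 0.89 [ 0.6057 -0.4514  0.0253]
scene caul 0.72 [ 0.3861 -0.4805  0.021 ]
scene caul 0.63 [ 0.4916 -0.4182  0.0247]
scene strap 0.87 [ 0.4865 -0.0782  0.0585]
scene strap 0.65 [0.3723 0.5961 0.0092]
scene strap 0.31 [0.5816 0.0413 0.0101]
scene strap_handle 0.93 [0.3686 0.5992 0.0105]
scene strap_handle 0.6 [ 0.4811 -0.079   0.0526]
scene strap_slot 0.87 [0.3733 0.6017 0.0098]
scene strap_slot 0.75 [ 0.4811 -0.0798  0.0538]
scene offcut 0.53 [0.4493 0.3527 0.0132]
scene offcut 0.19 [ 0.4826 -0.0785  0.0534]
```

View pics/top0.png

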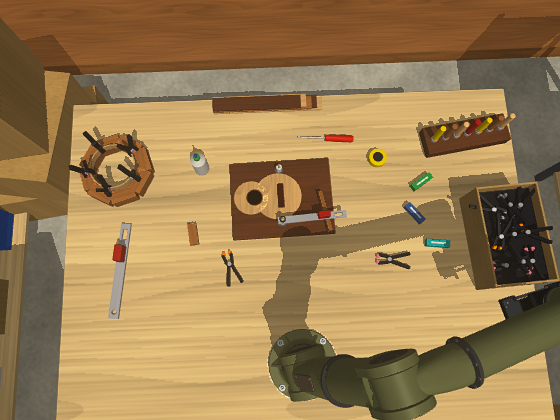

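View pics/scene0.png

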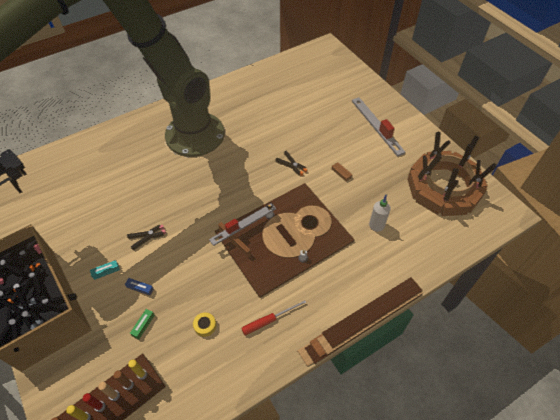

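The top picture shows the jig at (281,198), with the strap's knob at (281,218) and its free end at (345,213). The catch bolt is at (279,168) and the blue caul at (414,212), with green and teal decoys beside it. The scene picture agrees. I'll go above the caul for a closer look.

```bash
cat >> h.py <<'E'
def go(X,yaw=None):
    "shift in tool axes (and yaw deg) to reach world TCP X, tool-x heading yaw (deg)"
    s=arm.observe(); M=R.from_quat(s['tool_rot']).as_matrix(); h=np.degrees(np.arctan2(M[1,0],M[0,0]))
    print('tcp',np.round(s['tcp_pos'],4),'heading',round(h,2),'shift',(M.T@(np.array(X)-s['tcp_pos'])).round(4),'turn',None if yaw is None else round(-(yaw-h),2))
E
python3 -c "
from h import *
print(np.round(arm.camera_params('wrist')['T_tool_cam'],3).tolist()); go([.56,-.45,.25])"
```

```text
[[-0.002, -0.957, -0.29, 0.08], [1.0, -0.002, -0.0, -0.0], [-0.0, -0.29, 0.957, -0.137], [0.0, 0.0, 0.0, 1.0]]
tcp [ 0.1588 -0.6303  0.2476] heading 14.14 shift [ 0.4331 -0.0768 -0.0024] turn None
```

```bash
python3 -m handwheel '[{"fingers":-1,"translation":[0.435,-0.075,0],"yaw":0},{"fingers":-1,"translation":[0.435,-0.075,0],"yaw":0},{"fingers":-1,"translation":[0.435,-0.075,0],"yaw":0},{"fingers":-1,"translation":[0.435,-0.075,0],"yaw":0},{"fingers":-1,"translation":[0.435,-0.075,0],"yaw":0},{"fingers":-1,"translation":[0.435,-0.075,0],"yaw":0},{"fingers":-1,"translation":[0.435,-0.075,0],"yaw":0},{"fingers":-1,"translation":[0.435,-0.075,0],"yaw":0},{"fingers":-1,"translation":[0.435,-0.075,0],"yaw":0}]'
python3 - <<'E'
from h import *
s=arm.observe(); im=snap('wrist','w1.png'); _,T=cam('wrist',s)
for d in arm.boxes_of('wrist','caul'): print(d['conf'],(T@np.r_[d['centre'],1])[:3].round(4))
hsv=cv2.cvtColor(im,cv2.COLOR_BGR2HSV)
m=cv2.inRange(hsv,(105,80,30),(130,255,255)); n,l,st,c=cv2.connectedComponentsWithStats(m)
for i in range(1,n):
  if st[i,4]>300: print(st[i],c[i],cv2.minAreaRect(np.argwhere(l==i)[:,::-1].astype(np.float32)))
E
```

```text
time: 2.12
tcp_pos: [0.5623, -0.4512, 0.2471]
tool_rot: [0.992, 0.124, -0.001, 0.0]
ft_force: [-0.5, -1.0, -0.1]
grip_width: 0.0869
grip_force: 0.0
0.89 [ 0.3775 -0.4946  0.0253]
0.87 [ 0.4861 -0.416   0.023 ]
0.67 [ 0.596  -0.4487  0.0241]
0.41 [ 0.5763 -0.1225  0.0124]
[216 200  42  62 989] [237.50050556 229.62790698] ((237.4495086669922, 230.56983947753906), (61.4056282043457, 20.391448974609375), 62.44719314575195)
```

View pics/w1.png

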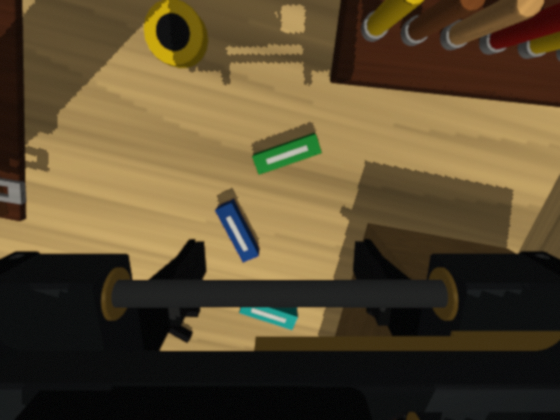

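The wrist picture shows the blue caul at (237,230) with its white stripe on top, green at (287,148) and teal at (268,314). Next I'll measure the stripe.

```bash
cat >> h.py <<'E'
def stripe(im,s,z,box):
    x0,y0,x1,y1=box; g=im[y0:y1,x0:x1]; hsv=cv2.cvtColor(g,cv2.COLOR_BGR2HSV)
    blue=cv2.dilate(cv2.inRange(hsv,(105,80,30),(130,255,255)),np.ones((5,5)))
    m=cv2.bitwise_and(cv2.inRange(hsv,(0,0,130),(180,110,255)),cv2.morphologyEx(blue,cv2.MORPH_CLOSE,np.ones((9,9))))
    n,l,st,c=cv2.connectedComponentsWithStats(m); i=1+np.argmax(st[1:,4])
    P=np.argwhere(l==i)[:,::-1]+[x0,y0]
    W=np.array([pix2w('wrist',p,z,s)[:2] for p in P]).astype(np.float32)
    r=cv2.minAreaRect(W*1000); u=np.linalg.svd(W-W.mean(0))[2][0]
    print('stripe px',P.mean(0).round(1),'world',W.mean(0).round(4),'axis deg',np.degrees(np.arctan2(u[1],u[0]))%180,'rect',r)
    return W.mean(0),u
E
python3 - <<'E'
from h import *
s=arm.observe(); im=cv2.imread('pics/w1.png')
c,u=stripe(im,s,.025,(205,190,270,270)); a=np.degrees(np.arctan2(u[1],u[0]))%180
for y in (a,a-180): go([*c,.10],y)
for q in ['pivot_bolt','catch_bolt','bridge_top','strap_handle']: 
  pass
E
```

```text
stripe px [236.6 233.4] world [ 0.4837 -0.4163] axis deg 38.215424 rect ((483.3558349609375, -416.6226501464844), (51.758033752441406, 8.778860092163086), 38.12037658691406)
tcp [ 0.5605 -0.4531  0.2476] heading 13.99 shift [-0.0655 -0.0544  0.1476] turn -24.23
tcp [ 0.5605 -0.4531  0.2476] heading 13.99 shift [-0.0655 -0.0544  0.1476] turn 155.77
```

```bash
python3 -m handwheel '[{"fingers":-0.3,"translation":[-0.0655,-0.0545,0.09],"yaw":-24.2},{"fingers":-0.3,"translation":[-0.0655,-0.0545,0.09],"yaw":-24.2},{"fingers":-0.3,"translation":[-0.0655,-0.0545,0.09],"yaw":-24.2},{"fingers":-0.3,"translation":[-0.0655,-0.0545,0.09],"yaw":-24.2}]'
python3 - <<'E'
from h import *
s=arm.observe(); im=snap('wrist','w2.png'); print(w2pix('wrist',[.484,-.416,.025],s))
u,v=w2pix('wrist',[.484,-.416,.025],s).astype(int)
c,u=stripe(im,s,.025,(max(u-90,0),max(v-90,0),u+90,min(v+90,420))); a=np.degrees(np.arctan2(u[1],u[0]))%180
go([*c,.028],a)
E
```

```text
time: 2.72
tcp_pos: [0.4833, -0.4161, 0.1577]
tool_rot: [0.945, 0.326, -0.0, 0.0]
ft_force: [0.2, -0.6, 1.0]
grip_width: 0.0588
grip_force: 0.0
[279.65146594 203.46577035]
stripe px [279.4 200.4] world [ 0.486  -0.4142] axis deg 38.28087 rect ((485.38983154296875, -414.2416687011719), (50.88685607910156, 7.242414951324463), 38.21868896484375)
tcp [ 0.4848 -0.4165  0.1588] heading 38.12 shift [ 0.0025 -0.0014  0.1308] turn -0.16
```

```bash
python3 -m handwheel '[{"fingers":-0.3,"translation":[0.002,0,0.06],"yaw":0},{"fingers":-0.3,"translation":[0.002,0,0.11],"yaw":0},{"fingers":-0.3,"translation":[0.002,0,0.13],"yaw":0},{"fingers":-0.3,"translation":[0.002,0,0.13],"yaw":0},{"fingers":1,"translation":[0.002,0,0.13],"yaw":0},{"fingers":1,"translation":[0.002,0,0.13],"yaw":0},{"fingers":1,"translation":[0.002,0,0.13],"yaw":0},{"fingers":1,"translation":[0.002,0,0.13],"yaw":0}]' 25
python3 -m handwheel '[{"fingers":1,"translation":[0,0,-0.06],"yaw":0},{"fingers":1,"translation":[0,0,-0.12],"yaw":0},{"fingers":1,"translation":[0,0,-0.18],"yaw":0},{"fingers":1,"translation":[0,0,-0.18],"yaw":0}]'
python3 - <<'E'
from h import *
go([.50,-.02,.25],0)
E
```

```text
time: 3.78
tcp_pos: [0.4871, -0.4134, 0.0279]
tool_rot: [0.945, 0.328, 0.0, 0.0]
ft_force: [0.0, -0.5, 0.1]
grip_width: 0.0245
grip_force: 0.4
time: 4.28
tcp_pos: [0.4898, -0.415, 0.2143]
tool_rot: [0.945, 0.328, 0.003, 0.005]
ft_force: [-0.1, 0.6, -0.8]
grip_width: 0.0239
grip_force: 25.0
tcp [ 0.4898 -0.415   0.2143] heading 38.34 shift [ 0.2531 -0.3031 -0.0386] turn 38.34
```

```bash
python3 -m handwheel '[{"fingers":1,"translation":[0.307,-0.324,-0.086],"yaw":38.3},{"fingers":1,"translation":[0.307,-0.324,-0.086],"yaw":38.3},{"fingers":1,"translation":[0.307,-0.324,-0.086],"yaw":38.3},{"fingers":1,"translation":[0.307,-0.324,-0.086],"yaw":38.3},{"fingers":1,"translation":[0.307,-0.324,-0.086],"yaw":38.3},{"fingers":1,"translation":[0.307,-0.324,-0.086],"yaw":38.3},{"fingers":1,"translation":[0.307,-0.324,-0.086],"yaw":38.3},{"fingers":1,"translation":[0.307,-0.324,-0.086],"yaw":38.3},{"fingers":1,"translation":[0.307,-0.324,-0.086],"yaw":38.3},{"fingers":1,"translation":[0.307,-0.324,-0.086],"yaw":38.3}]'
python3 - <<'E'
from h import *
import json
s=arm.observe(); im=snap('wrist','w3.png'); json.dump({k:np.array(v).tolist() for k,v in s.items()},open('s3.json','w'))
_,T=cam('wrist',s)
for q in ['pivot_bolt','catch_bolt','bridge_top','strap_handle','strap_slot','caul']:
  for d in arm.boxes_of('wrist',q)[:2]: 
    w=(T@np.r_[d['centre'],1])[:3]; print(q,round(d['conf'],2),w.round(4),w2pix('wrist',w,s).round())
print(s['tcp_pos'])
E
```

```text
time: 5.52
tcp_pos: [0.5266, 0.0287, 0.2925]
tool_rot: [1.0, -0.001, -0.001, 0.001]
ft_force: [0.1, -1.0, -1.3]
grip_width: 0.0239
grip_force: 25.0
pivot_bolt 0.56 [0.592  0.0599 0.0135] [255. 125.]
catch_bolt 0.67 [0.5904 0.0525 0.0107] [261. 126.]
bridge_top 0.98 [0.5884 0.0606 0.0131] [255. 128.]
bridge_top 0.43 [0.4424 0.3503 0.0194] [ 58. 233.]
strap_slot 0.73 [ 0.4869 -0.0822  0.0564] [365. 210.]
caul 0.93 [0.5421 0.028  0.2867] [281. 246.]
caul 0.57 [0.5883 0.058  0.0138] [257. 128.]
[0.52655451 0.02869193 0.2924672 ]
```

View pics/w3.png

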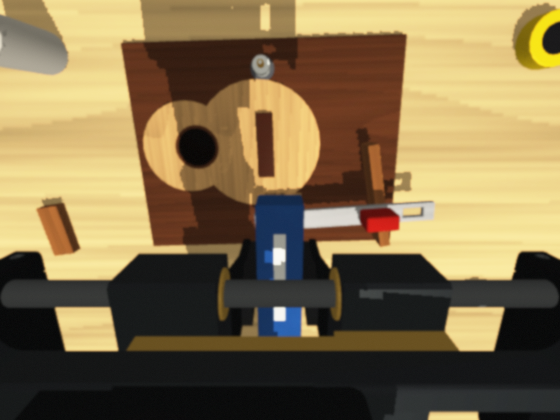

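The wrist picture shows the held blue caul at (280,265), the catch bolt's collar at (262,65) and the bridge at (265,144). The strap handle is at (381,220), the slot end at (420,210), and the offcut at (57,229). I'll segment the bridge and board.

Run:
```python
from h import *
import json
s=json.load(open('s3.json')); im=cv2.imread('pics/w3.png'); hsv=cv2.cvtColor(im,cv2.COLOR_BGR2HSV)
def px(m,box):
    x0,y0,x1,y1=box; n,l,st,c=cv2.connectedComponentsWithStats(m[y0:y1,x0:x1]); i=1+np.argmax(st[1:,4]); return np.argwhere(l==i)[:,::-1]+[x0,y0]
dark=cv2.inRange(hsv,(0,0,0),(180,255,110))
P=px(dark,(246,106,284,184)); W=np.array([pix2w('wrist',p,.024,s)[:2] for p in P],np.float32)*1000
print('bridge',len(P),cv2.minAreaRect(W),W.mean(0))
# board edges
g=[]
for name,box in dict(top=(150,25,245,55),top2=(290,25,395,55)).items():
    pts=[]
    for x in range(box[0],box[2],3):
        col=im[box[1]:box[3],x].astype(int).sum(1); pts.append([x,box[1]+np.argmin(np.diff(col))+.5])
    g+=pts
def fit(pts,z,horiz):
    W=np.array([pix2w('wrist',p,z,s)[:2] for p in pts],np.float32); vx,vy,x,y=cv2.fitLine(W,cv2.DIST_HUBER,0,.001,.001).ravel(); print(np.degrees(np.arctan2(vy,vx))%180,x,y)
print('top edge'); fit(g,.012,1)
for nm,xr,sg in (('left',(115,160),-1),('right',(390,415),1)):
    pts=[]
    for y in range(60,195,3):
        if nm=='right' and 165<y: continue
        row=im[y,xr[0]:xr[1]].astype(int).sum(1); d=np.diff(row)*sg; pts.append([xr[0]+np.argmax(d)+.5,y])
    print(nm); fit(pts,.012,0)
# red handle
red=cv2.inRange(hsv,(0,190,120),(6,255,255))|cv2.inRange(hsv,(174,190,120),(180,255,255)); P=px(red,(350,195,410,235)); print('red',P.min(0),P.max(0),P.mean(0))
big=im[0:260,110:450]; o=cv2.resize(big,None,fx=2.3,fy=2.3,interpolation=cv2.INTER_CUBIC); cv2.imwrite('pics/c3.png',o)
```

```text
bridge 931 ((567.8493041992188, 47.69029998779297), (81.75153350830078, 19.826377868652344), 1.2981984615325928) [569.3113    47.581444]
top edge
91.97062 0.6970613 0.036867023
left
1.2512766 0.593236 0.2214464
right
1.4369504 0.6106157 -0.13017753
red [366 216] [398 232] [381.52219873 223.61945032]
```

View pics/c3.png

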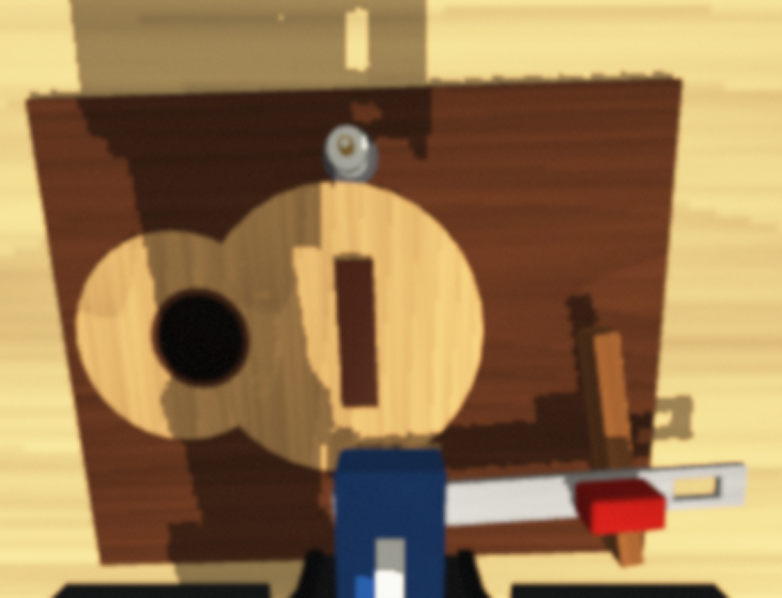

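Run:
```python
from h import *
import json
s=json.load(open('s3.json'))
a=np.radians(1.4); ux=np.array([np.cos(a),np.sin(a)])
c=np.array([.568,.0477])
print('catch pred px',w2pix('wrist',[*(c+.095*ux),.048],s),'seen 262,63.5 ->',pix2w('wrist',(262,63.5),.048,s))
print('pivot',c-.095*ux)
zt=s['tcp_pos'][2]-.003
for p in [(257,205),(303,205),(280,205)]: print(pix2w('wrist',p,zt,s)-s['tcp_pos'])
r=[]
for i in range(6):
    arm.snapshot('top'); o=arm.observe(); r.append(o['tcp_pos'])
print(np.mean(r,0),np.std(r,0))
go([*c,.13],1.4)
```

```text
catch pred px [259.96883977  62.34699718] seen 262,63.5 -> [0.66175259 0.04771585 0.048     ]
pivot [0.47302836 0.04537894]
[ 0.03808269  0.01066926 -0.003     ]
[ 0.0379791  -0.01142348 -0.003     ]
[ 0.0380309  -0.00037593 -0.003     ]
[0.52681366 0.03117962 0.29351924] [6.68755486e-06 1.76681485e-04 3.95608981e-05]
tcp [0.5268 0.0314 0.2936] heading 0.05 shift [ 0.0412 -0.0163  0.1636] turn -1.35
```

```bash
python3 -m handwheel '[{"fingers":1,"translation":[0.0425,-0.016,0.06],"yaw":-1.35},{"fingers":1,"translation":[0.0425,-0.016,0.12],"yaw":-1.35},{"fingers":1,"translation":[0.0425,-0.016,0.19],"yaw":-1.35},{"fingers":1,"translation":[0.0425,-0.016,0.19],"yaw":-1.35},{"fingers":1,"translation":[0.0425,-0.016,0.19],"yaw":-1.35},{"fingers":1,"translation":[0.0425,-0.016,0.19],"yaw":-1.35}]'
python3 - <<'E'
from h import *
import json
for i in range(3): arm.snapshot('top')
s=arm.observe(); im=snap('wrist','w4.png'); json.dump({k:np.array(v).tolist() for k,v in s.items()},open('s4.json','w'))
go([.5695,.0475,.055],1.4)
a=np.radians(1.4); ux=np.array([np.cos(a),np.sin(a)]);uy=np.array([-ux[1],ux[0]]); c=np.array([.5675,.047])
for i in(1,-1): print('bridge corners',w2pix('wrist',[*(c+.042*ux+i*.011*uy),.024],s))
print('catch',w2pix('wrist',[*(c+.095*ux),.048],s))
cv2.imwrite('pics/c4.png',cv2.resize(im[0:330,120:440],None,fx=1.8,fy=1.8,interpolation=cv2.INTER_CUBIC))
E
```

```text
time: 6.92
tcp_pos: [0.5714, 0.0476, 0.1065]
tool_rot: [1.0, 0.012, 0.003, 0.0]
ft_force: [-0.6, 0.1, -0.2]
grip_width: 0.0239
grip_force: 25.0
tcp [0.5704 0.0474 0.1054] heading 1.38 shift [-0.0011 -0.0002  0.0504] turn -0.02
bridge corners [264.64215279 173.56377462]
bridge corners [294.79072531 173.50153913]
catch [279.68138925  94.01117642]
```

View pics/c4.png

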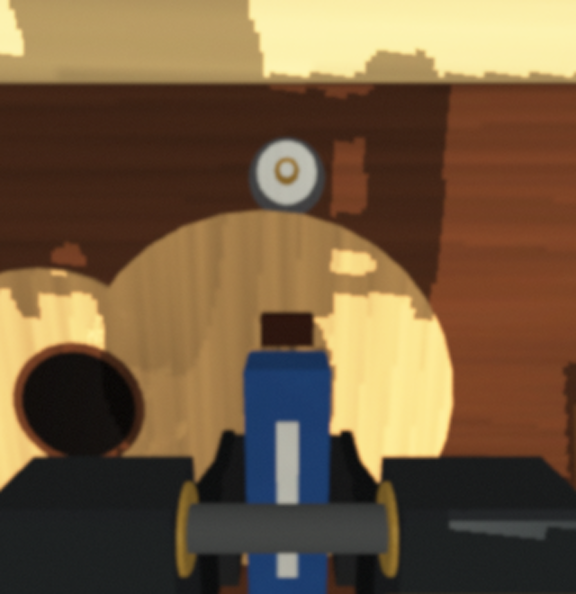

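The picture shows the caul's end at (280,204), in line with the bridge end at (279.5,174) and the catch collar at (279.4,95). The alignment is within 1 mm, so I'll lower it.

```bash
python3 - <<'E'
from h import *
import json
s=json.load(open('s4.json')); print(pix2w('wrist',(280,204.4),s['tcp_pos'][2]-.003,s)-s['tcp_pos'], pix2w('wrist',(279.4,174.4),.024,s),pix2w('wrist',(279.4,95.5),.048,s))
E
python3 -m handwheel '[{"fingers":1,"translation":[-0.001,0,0.03],"yaw":0},{"fingers":1,"translation":[-0.001,0,0.045],"yaw":0},{"fingers":1,"translation":[-0.001,0,0.05],"yaw":0},{"fingers":1,"translation":[-0.001,0,0.05],"yaw":0},{"fingers":1,"translation":[-0.001,0,0.05],"yaw":0},{"fingers":1,"translation":[-0.001,0,0.05],"yaw":0}]'
```

```text
[ 0.03827909  0.00064653 -0.003     ] [0.60884195 0.04824256 0.024     ] [0.66162195 0.04947176 0.048     ]
time: 7.88
tcp_pos: [0.5688, 0.0474, 0.0542]
tool_rot: [1.0, 0.012, 0.001, 0.0]
ft_force: [0.1, 0.6, -0.4]
grip_width: 0.0239
grip_force: 25.0
```

```bash
python3 -m handwheel '[{"fingers":1,"translation":[0,0,0.0025],"yaw":0},{"fingers":1,"translation":[0,0,0.0025],"yaw":0},{"fingers":1,"translation":[0,0,0.0025],"yaw":0}]'
python3 -m handwheel '[{"fingers":-0.3,"translation":[0,0,0],"yaw":0},{"fingers":-0.3,"translation":[0,0,0],"yaw":0},{"fingers":-0.3,"translation":[0,0,0],"yaw":0},{"fingers":-0.3,"translation":[0,0,-0.05],"yaw":0},{"fingers":-0.3,"translation":[-0.03,0.06,-0.1],"yaw":0},{"fingers":-0.3,"translation":[-0.06,0.1,-0.17],"yaw":0},{"fingers":-0.3,"translation":[-0.06,0.1,-0.17],"yaw":0},{"fingers":-0.3,"translation":[-0.06,0.1,-0.17],"yaw":0},{"fingers":-0.3,"translation":[-0.06,0.1,-0.17],"yaw":0}]'
python3 - <<'E'
from h import *
import json
for i in range(3): arm.snapshot('top')
s=arm.observe(); im=snap('wrist','w5.png'); json.dump({k:np.array(v).tolist() for k,v in s.items()},open('s5.json','w'))
print(s['tcp_pos'])
u,v=w2pix('wrist',[.567,.0472,.049],s).astype(int); print(u,v)
stripe(im,s,.049,(max(u-70,0),max(v-70,0),u+70,v+70))
hsv=cv2.cvtColor(im,cv2.COLOR_BGR2HSV); red=cv2.inRange(hsv,(0,190,90),(6,255,255))|cv2.inRange(hsv,(174,190,90),(180,255,255))
n,l,st,c=cv2.connectedComponentsWithStats(red)
for i in range(1,n):
  if st[i,4]>100: print('red',st[i],c[i])
E
```

```text
time: 8.25
tcp_pos: [0.5689, 0.0473, 0.0518]
tool_rot: [1.0, 0.012, 0.001, 0.0]
ft_force: [-1.6, 0.4, 5.4]
grip_width: 0.0238
grip_force: 25.0
time: 9.38
tcp_pos: [0.5105, -0.0534, 0.2203]
tool_rot: [1.0, 0.012, -0.0, -0.0]
ft_force: [-0.1, -0.3, -0.8]
grip_width: 0.0564
grip_force: 0.0
[ 0.51028144 -0.0528157   0.2194886 ]
179 135
stripe px [179.6 134.6] world [0.5678 0.0473] axis deg 1.0710449 rect ((566.97216796875, 47.26763916015625), (48.227294921875, 4.7817254066467285), 1.290061116218567)
red [301 222  43  25 835] [321.13173653 233.97964072]
```

View pics/w5.png

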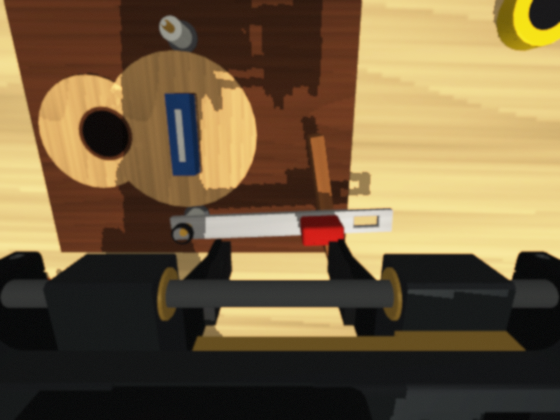

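The caul lies on the bridge at (180,135), in line with it. The strap has its knob at (181,232), the slot at (366,221) and the handle at (321,234).

Run:
```python
from h import *
import json
s=json.load(open('s5.json'))
pv=np.array([.472,.0449]); 
print('slot',pix2w('wrist',(366,221),.056,s),'knob',pix2w('wrist',(181,232),.075,s))
for t in (84,86,88,90,92,94):
    a=np.radians(1.4-t); u=np.array([np.cos(a),np.sin(a)]); n=np.array([-u[1],u[0]])
    h=pv+.14*u; print(t,h.round(4),'slot',w2pix('wrist',[*(pv+.19*u),.056],s).round(1),'handle top corners',[w2pix('wrist',[*(h+i*.02*u+j*.01*n),.092],s).round(0).tolist() for i in(-1,1) for j in (-1,1)])
im=cv2.imread('pics/w5.png'); g=cv2.cvtColor(im,cv2.COLOR_BGR2HSV)
for y in range(214,250,2): 
    r=im[y,290:350]; m=(r[:,2]>110)&(r[:,1]<60)&(r[:,0]<60); x=np.where(m)[0]; print(y,(x.min()+290,x.max()+290,r[x].mean(0).round()) if len(x) else None)
```

```text
slot [ 0.48464727 -0.14426741  0.056     ] knob [0.47514165 0.04435611 0.075     ]
84 [ 0.49   -0.0939] slot [366.5 210.3] handle top corners [[303.0, 239.0], [301.0, 219.0], [345.0, 235.0], [344.0, 215.0]]
86 [ 0.4852 -0.0945] slot [366.5 216.3] handle top corners [[303.0, 243.0], [302.0, 224.0], [345.0, 241.0], [345.0, 221.0]]
88 [ 0.4803 -0.0949] slot [366.3 222.2] handle top corners [[302.0, 248.0], [302.0, 228.0], [344.0, 246.0], [345.0, 226.0]]
90 [ 0.4754 -0.0951] slot [365.9 228.1] handle top corners [[302.0, 252.0], [302.0, 232.0], [344.0, 252.0], [345.0, 232.0]]
92 [ 0.4705 -0.0951] slot [365.3 234. ] handle top corners [[301.0, 256.0], [303.0, 236.0], [343.0, 257.0], [345.0, 238.0]]
94 [ 0.4656 -0.095 ] slot [364.4 239.7] handle top corners [[301.0, 259.0], [303.0, 240.0], [342.0, 262.0], [345.0, 243.0]]
214 None
216 None
218 None
220 None
222 None
224 None
226 (np.int64(319), np.int64(341), array([ 16.,  20., 122.]))
228 (np.int64(303), np.int64(342), array([ 20.,  26., 165.]))
230 (np.int64(301), np.int64(342), array([ 24.,  31., 195.]))
232 (np.int64(302), np.int64(342), array([ 24.,  31., 203.]))
234 (np.int64(302), np.int64(343), array([ 24.,  32., 204.]))
236 (np.int64(302), np.int64(343), array([ 24.,  32., 205.]))
238 (np.int64(302), np.int64(343), array([ 24.,  31., 199.]))
240 (np.int64(302), np.int64(337), array([ 24.,  31., 196.]))
242 (np.int64(302), np.int64(328), array([ 25.,  32., 201.]))
244 (np.int64(301), np.int64(328), array([ 26.,  39., 184.]))
246 (np.int64(303), np.int64(322), array([ 32.,  56., 138.]))
248 (np.int64(291), np.int64(321), array([ 32.,  59., 112.]))
```

Run:
```python
from h import *
print(np.round(arm.observe()['joints'],2)); go([.4808,-.0949,.135],-86.2)
```

```text
[ 0.59  0.08 -0.56  1.81  0.04  1.27 -1.53]
tcp [ 0.5104 -0.0529  0.2196] heading 1.51 shift [-0.0305  0.0413  0.0846] turn 87.71
```

```bash
python3 -m handwheel '[{"fingers":-0.3,"translation":[-0.03,0.041,0],"yaw":87.7},{"fingers":-0.3,"translation":[-0.03,0.041,0],"yaw":87.7},{"fingers":-0.3,"translation":[-0.03,0.041,0],"yaw":87.7},{"fingers":-0.3,"translation":[-0.03,0.041,0],"yaw":87.7},{"fingers":-0.3,"translation":[-0.03,0.041,0],"yaw":87.7},{"fingers":-0.3,"translation":[-0.03,0.041,0.03],"yaw":87.7},{"fingers":-0.3,"translation":[-0.03,0.041,0.06],"yaw":87.7},{"fingers":-0.3,"translation":[-0.03,0.041,0.085],"yaw":87.7},{"fingers":-0.3,"translation":[-0.03,0.041,0.085],"yaw":87.7},{"fingers":-0.3,"translation":[-0.03,0.041,0.085],"yaw":87.7}]'
python3 - <<'E'
from h import *
import json
for i in range(3): arm.snapshot('top')
s=arm.observe(); im=snap('wrist','w6.png'); json.dump({k:np.array(v).tolist() for k,v in s.items()},open('s6.json','w'))
go([.4808,-.0949,.085],-86.2)
hsv=cv2.cvtColor(im,cv2.COLOR_BGR2HSV); red=cv2.inRange(hsv,(0,190,160),(6,255,255))|cv2.inRange(hsv,(174,190,160),(180,255,255))
n,l,st,c=cv2.connectedComponentsWithStats(red); i=1+np.argmax(st[1:,4]); P=np.argwhere(l==i)[:,::-1]
W=np.array([pix2w('wrist',p,.092,s)[:2] for p in P],np.float32)*1000; print(st[i],cv2.minAreaRect(W))
E
```

```text
time: 10.82
tcp_pos: [0.4799, -0.0962, 0.1438]
tool_rot: [0.805, -0.593, -0.018, 0.0]
ft_force: [0.4, -0.8, -0.6]
grip_width: 0.0568
grip_force: 0.0
tcp [ 0.4805 -0.0947  0.1446] heading -72.48 shift [ 0.002  -0.0015  0.0595] turn 13.72Traceback (most recent call last):
  File "<stdin>", line 7, in <module>
    return _wrapfunc(a, 'argmax', axis=axis, out=out, **kwds)
    return bound(*args, **kwds)
ValueError: attempt to get argmax of an empty sequence
```

View pics/w6.png

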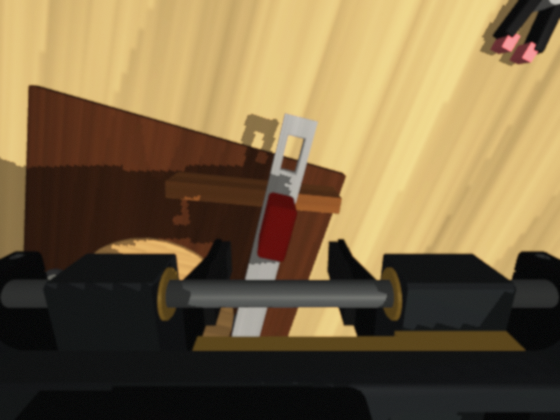

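The turn hasn't finished. The handle is at (278,228) between the fingers and the slot is at (292,147). I'll finish the turn and measure again.

```bash
python3 -m handwheel '[{"fingers":-0.3,"translation":[0.002,-0.0005,0],"yaw":13.7},{"fingers":-0.3,"translation":[0.002,-0.0005,0],"yaw":13.7},{"fingers":-0.3,"translation":[0.002,-0.0005,0],"yaw":13.7}]'
python3 - <<'E'
from h import *
import json
for i in range(3): arm.snapshot('top')
s=arm.observe(); im=snap('wrist','w7.png'); json.dump({k:np.array(v).tolist() for k,v in s.items()},open('s7.json','w'))
go([.4808,-.0949,.085],-86.2)
hsv=cv2.cvtColor(im,cv2.COLOR_BGR2HSV); red=cv2.inRange(hsv,(0,190,80),(6,255,255))|cv2.inRange(hsv,(174,190,80),(180,255,255))
n,l,st,c=cv2.connectedComponentsWithStats(red); i=1+np.argmax(st[1:,4]); P=np.argwhere(l==i)[:,::-1]
W=np.array([pix2w('wrist',p,.092,s)[:2] for p in P],np.float32)*1000; print(st[i],cv2.minAreaRect(W))
E
```

```text
time: 11.4
tcp_pos: [0.4844, -0.1024, 0.141]
tool_rot: [0.73, -0.683, -0.022, 0.002]
ft_force: [-0.3, -1.2, -1.6]
grip_width: 0.0567
grip_force: 0.0
tcp [ 0.4851 -0.1007  0.1411] heading -85.85 shift [-0.0045  0.0021  0.0564] turn 0.35
[ 270  215   29   53 1485] ((480.941162109375, -96.80467224121094), (18.74638557434082, 37.93363952636719), 3.705775022506714)
```

```bash
python3 -m handwheel '[{"fingers":-0.3,"translation":[-0.0045,0.002,0.015],"yaw":0.3},{"fingers":-0.3,"translation":[-0.0045,0.002,0.015],"yaw":0.3},{"fingers":-0.3,"translation":[-0.0045,0.002,0.015],"yaw":0.3}]'
python3 - <<'E'
from h import *
for i in range(2): arm.snapshot('top')
s=arm.observe(); print(np.round(s['joints'],2)); print(R.from_quat(s['tool_rot']).as_matrix()[:,2].round(3)); go([.4808,-.0955,.085],-86.2)
E
```

```text
time: 11.98
tcp_pos: [0.4816, -0.0979, 0.1265]
tool_rot: [0.729, -0.685, -0.021, 0.002]
ft_force: [0.0, 1.3, -0.4]
grip_width: 0.0567
grip_force: 0.0
[-0.93  0.22  1.21  1.98 -0.25  1.13 -2.69]
[-0.033  0.027 -0.999]
tcp [ 0.4822 -0.0975  0.1269] heading -86.42 shift [-0.0009 -0.0001  0.042 ] turn -0.22
```

The last joint is at its limit, so I'll use the other half-turn grasp.

```bash
python3 -m handwheel '[{"fingers":-0.3,"translation":[0,0,-0.04],"yaw":-10},{"fingers":-0.3,"translation":[0,0,-0.04],"yaw":-95},{"fingers":-0.3,"translation":[0,0,-0.04],"yaw":-95},{"fingers":-0.3,"translation":[0,0,-0.04],"yaw":-95},{"fingers":-0.3,"translation":[0,0,-0.04],"yaw":-95},{"fingers":-0.3,"translation":[0,0,-0.04],"yaw":-95},{"fingers":-0.3,"translation":[0,0,-0.04],"yaw":-95},{"fingers":-0.3,"translation":[0,0,-0.04],"yaw":-95},{"fingers":-0.3,"translation":[0,0,-0.04],"yaw":-95},{"fingers":-0.3,"translation":[0,0,-0.04],"yaw":-95}]'
python3 -c "
from h import *
go([.4808,-.0955,.15],93.8)"
```

```text
time: 13.32
tcp_pos: [0.4836, -0.098, 0.167]
tool_rot: [0.997, 0.075, -0.015, -0.014]
ft_force: [0.2, -0.5, 0.3]
grip_width: 0.0563
grip_force: 0.0
tcp [ 0.4836 -0.098   0.167 ] heading 8.59 shift [-0.002  -0.0023  0.0172] turn -85.21
```

```bash
python3 -m handwheel '[{"fingers":-0.3,"translation":[-0.002,-0.002,0.017],"yaw":-85.2},{"fingers":-0.3,"translation":[-0.002,-0.002,0.017],"yaw":-85.2},{"fingers":-0.3,"translation":[-0.002,-0.002,0.017],"yaw":-85.2},{"fingers":-0.3,"translation":[-0.002,-0.002,0.017],"yaw":-85.2},{"fingers":-0.3,"translation":[-0.002,-0.002,0.017],"yaw":-85.2},{"fingers":-0.3,"translation":[-0.002,-0.002,0.017],"yaw":-85.2},{"fingers":-0.3,"translation":[-0.002,-0.002,0.017],"yaw":-85.2},{"fingers":-0.3,"translation":[-0.002,-0.002,0.017],"yaw":-85.2},{"fingers":-0.3,"translation":[-0.002,-0.002,0.017],"yaw":-85.2},{"fingers":-0.3,"translation":[-0.002,-0.002,0.017],"yaw":-85.2}]'
python3 - <<'E'
from h import *
import json
for i in range(2): arm.snapshot('top')
s=arm.observe(); im=snap('wrist','w8.png'); json.dump({k:np.array(v).tolist() for k,v in s.items()},open('s8.json','w'))
print(np.round(s['joints'],2),R.from_quat(s['tool_rot']).as_matrix()[:,2].round(3)); go([.4808,-.0955,.085],93.8)
hsv=cv2.cvtColor(im,cv2.COLOR_BGR2HSV); red=cv2.inRange(hsv,(0,190,80),(6,255,255))|cv2.inRange(hsv,(174,190,80),(180,255,255))
n,l,st,c=cv2.connectedComponentsWithStats(red); i=1+np.argmax(st[1:,4]); P=np.argwhere(l==i)[:,::-1]
W=np.array([pix2w('wrist',p,.092,s)[:2] for p in P],np.float32)*1000; print(st[i],cv2.minAreaRect(W))
E
```

```text
time: 14.58
tcp_pos: [0.4807, -0.0957, 0.15]
tool_rot: [0.684, 0.729, -0.002, -0.021]
ft_force: [-0.2, 0.5, 0.5]
grip_width: 0.0565
grip_force: 0.0
[-0.68  0.1   0.89  1.96 -0.1   1.16  0.32] [-0.033  0.026 -0.999]
tcp [ 0.4807 -0.0956  0.15  ] heading 93.75 shift [-0.0017  0.0021  0.0649] turn -0.05
[ 268  199   28   61 1534] ((480.0942687988281, -90.24481201171875), (18.353496551513672, 43.622100830078125), 4.4481425285339355)
```

```bash
python3 -m handwheel '[{"fingers":-0.3,"translation":[-0.001,0.001,0.04],"yaw":0},{"fingers":-0.3,"translation":[-0.0015,0.002,0.065],"yaw":0},{"fingers":-0.3,"translation":[-0.0015,0.002,0.065],"yaw":0},{"fingers":-0.3,"translation":[-0.0015,0.002,0.065],"yaw":0},{"fingers":1,"translation":[-0.0015,0.002,0.065],"yaw":0},{"fingers":1,"translation":[-0.0015,0.002,0.065],"yaw":0},{"fingers":1,"translation":[-0.0015,0.002,0.065],"yaw":0},{"fingers":1,"translation":[-0.0015,0.002,0.065],"yaw":0}]' 20
python3 - <<'E'
from h import *
for i in range(4): arm.snapshot('wrist')
s=arm.observe(); print(np.round(s['ft_force'],1),s['grip_width'],s['grip_force'],np.round(s['joints'],2)); go([.4808,-.0949,.085],93.8)
M=R.from_quat(s['tool_rot']).as_matrix(); h0=np.degrees(np.arctan2(M[1,0],M[0,0])); p0=np.array(s['tcp_pos']); pv=np.array([.472,.0449])
print('radius',np.linalg.norm(p0[:2]-pv),'az',np.degrees(np.arctan2(*(p0[:2]-pv)[::-1])),h0)
r0=np.linalg.norm(p0[:2]-pv); a0=np.arctan2(*(p0[:2]-pv)[::-1])
for t in (2,4,6,7.5):
    t=np.radians(t); g=.031; r=r0+(.14*np.cos(t)-g*np.sin(t)-.14); dz=.14*np.sin(t)+g*np.cos(t)-g+.01*np.sin(t)
    X=np.r_[pv+r*np.array([np.cos(a0),np.sin(a0)]),p0[2]+dz]; print('lift',(M.T@(X-p0)).round(4))
E
```

```text
time: 15.72
tcp_pos: [0.4807, -0.0952, 0.085]
tool_rot: [0.683, 0.731, -0.001, -0.021]
ft_force: [-0.5, 0.7, -0.4]
grip_width: 0.0244
grip_force: 0.0
[ 0.2  0.6 -0.1] 0.019988659221280913 19.806156400591135 [-0.64  0.21  0.88  2.02 -0.21  1.03  0.41]
tcp [ 0.4809 -0.0953  0.085 ] heading 93.86 shift [ 0.0004 -0.0001  0.    ] turn 0.06
radius 0.1404511549976277 az -86.35931777548963 93.85648789504295
lift [ 0.0013 -0.0002 -0.0052]
lift [ 0.0028 -0.0003 -0.0103]
lift [ 0.0044 -0.0005 -0.0154]
lift [ 0.0058 -0.0006 -0.0191]
```

```bash
python3 -m handwheel '[{"fingers":1,"translation":[0.001,0,-0.005],"yaw":0},{"fingers":1,"translation":[0.003,0,-0.010],"yaw":0},{"fingers":1,"translation":[0.0045,-0.0005,-0.0155],"yaw":0},{"fingers":1,"translation":[0.0053,-0.0005,-0.018],"yaw":0},{"fingers":1,"translation":[0.0053,-0.0005,-0.018],"yaw":0}]'
python3 - <<'E'
from h import *
for i in range(3): arm.snapshot('wrist')
snap('wrist','w9.png')
s=arm.observe(); print(np.round(s['ft_force'],1),np.round(s['torque'],2),s['grip_width'])
M=R.from_quat(s['tool_rot']).as_matrix(); p0=np.array(s['tcp_pos']); pv=np.array([.472,.0449]); print(p0.round(4))
d=p0[:2]-pv; r0=np.linalg.norm(d); a0=np.arctan2(*d[::-1]); print(r0,np.degrees(a0))
for f in range(8,89,8):
    a=a0+np.radians(f); X=np.r_[pv+r0*np.array([np.cos(a),np.sin(a)]),p0[2]]; print(f,(M.T@(X-p0)).round(4))
E
```

```text
time: 16.55
tcp_pos: [0.4806, -0.0911, 0.1034]
tool_rot: [0.683, 0.73, -0.002, -0.021]
ft_force: [0.3, -4.2, -1.3]
grip_width: 0.0196
grip_force: 20.0
[ 1.1 -3.4 -0.6] [-1.05 -0.43 -0.08] 0.0199491280703583
[ 0.4805 -0.091   0.1031]
0.1361612532318271 -86.4061349954194
8 [ 0.0012  0.0189 -0.0005]
16 [ 0.0051  0.0375 -0.001 ]
24 [ 0.0115  0.0554 -0.0014]
32 [ 0.0204  0.0722 -0.0016]
40 [ 0.0315  0.0876 -0.0018]
48 [ 0.0446  0.1014 -0.0019]
56 [ 0.0595  0.1131 -0.0018]
64 [ 0.0759  0.1227 -0.0016]
72 [ 0.0935  0.1299 -0.0014]
80 [ 0.1119  0.1346 -0.001 ]
88 [ 0.1308  0.1367 -0.0005]
```

```bash
python3 -m handwheel '[{"fingers":1,"translation":[0.0012,0.0189,-0.0005],"yaw":-8},{"fingers":1,"translation":[0.0051,0.0375,-0.001],"yaw":-16},{"fingers":1,"translation":[0.0115,0.0554,-0.0014],"yaw":-24},{"fingers":1,"translation":[0.0204,0.0722,-0.0016],"yaw":-32},{"fingers":1,"translation":[0.0315,0.0876,-0.0018],"yaw":-40},{"fingers":1,"translation":[0.0446,0.1014,-0.0019],"yaw":-48},{"fingers":1,"translation":[0.0595,0.1131,-0.0018],"yaw":-56},{"fingers":1,"translation":[0.0700,0.1196,-0.0017],"yaw":-61},{"fingers":1,"translation":[0.0759,0.1227,-0.0016],"yaw":-64},{"fingers":1,"translation":[0.0759,0.1227,-0.0016],"yaw":-64}]'
python3 - <<'E'
from h import *
import json
for i in range(3): arm.snapshot('wrist')
s=arm.observe(); a=snap('wrist','w10.png'); b=snap('scene','s10.png'); json.dump({k:np.array(v).tolist() for k,v in s.items()},open('s10.json','w'))
print(np.round(s['ft_force'],1),np.round(s['torque'],2),s['grip_width'],np.round(s['joints'],2))
M=R.from_quat(s['tool_rot']).as_matrix(); p0=np.array(s['tcp_pos']); pv=np.array([.472,.0449]); d=p0[:2]-pv
print(p0.round(4),np.linalg.norm(d),np.degrees(np.arctan2(d[1],d[0])),np.degrees(np.arctan2(M[1,0],M[0,0]))-180)
u,v=w2pix('scene',[.567,.047,.05]).astype(int); print(u,v)
c=cv2.resize(b[v-60:v+60,u-80:u+80],None,fx=3.4,fy=3.4,interpolation=cv2.INTER_CUBIC)
cv2.imwrite('pics/c10.png',np.vstack([c[:, :544],cv2.resize(a,(544,408))])[:816])
x=np.hstack([cv2.resize(c,(400,300)),cv2.resize(a,(400,300))]); cv2.imwrite('pics/c10.png',x)
E
```

```text
time: 18.0
tcp_pos: [0.5981, -0.0059, 0.1027]
tool_rot: [0.191, 0.981, 0.01, -0.019]
ft_force: [3.1, -3.1, -2.7]
grip_width: 0.0198
grip_force: 20.0
[ 3.  -1.3 -2.7] [-0.43 -1.04  0.02] 0.01992991677591655 [-0.52  0.39  0.61  1.74 -0.27  1.12  1.37]
[ 0.5978 -0.0064  0.1029] 0.13589268039323876 -22.1956804952872 -22.171211268382308
285 229
```

View pics/c10.png

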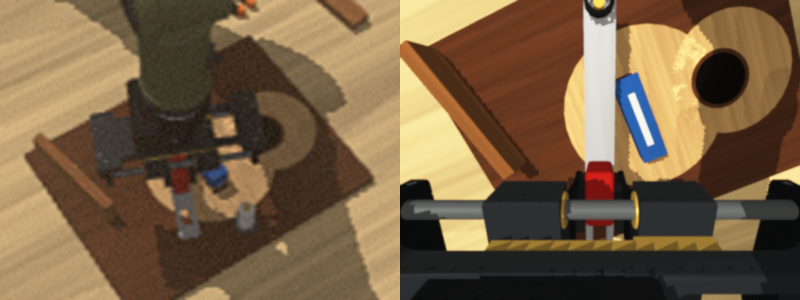

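The caul still lies on the bridge. The strap is clear of it and held at the red handle, with the slot short of the catch bolt. I'll work out the rest of the swing.

Run:
```python
from h import *
s=arm.observe()
M=R.from_quat(s['tool_rot']).as_matrix(); p0=np.array(s['tcp_pos']); pv=np.array([.472,.0449]); d=p0[:2]-pv; r0=np.linalg.norm(d); a0=np.arctan2(*d[::-1])
for f in (6,12,18,23.6):
    a=a0+np.radians(f); X=np.r_[pv+r0*np.array([np.cos(a),np.sin(a)]),.104]; print(f,(M.T@(X-p0)).round(4))
```

```text
6 [ 0.0008  0.0142 -0.0008]
12 [ 0.003   0.0283 -0.0005]
18 [ 0.0066  0.042  -0.0002]
23.6 [0.0113 0.0544 0.0001]
```

```bash
python3 -m handwheel '[{"fingers":1,"translation":[0.0008,0.0142,-0.0008],"yaw":-6},{"fingers":1,"translation":[0.003,0.0283,-0.0005],"yaw":-12},{"fingers":1,"translation":[0.0066,0.042,-0.0002],"yaw":-18},{"fingers":1,"translation":[0.0113,0.0544,0.0001],"yaw":-23.6},{"fingers":1,"translation":[0.0113,0.0544,0.0001],"yaw":-23.6},{"fingers":1,"translation":[0.0113,0.0544,0.0001],"yaw":-23.6}]'
python3 - <<'E'
from h import *
import json
for i in range(4): arm.snapshot('wrist')
s=arm.observe(); a=snap('wrist','w11.png'); b=snap('scene','s11.png'); t=snap('top','t11.png'); json.dump({k:np.array(v).tolist() for k,v in s.items()},open('s11.json','w'))
print(np.round(s['ft_force'],1),np.round(s['torque'],2),s['grip_width'],np.round(s['joints'],2))
M=R.from_quat(s['tool_rot']).as_matrix(); p0=np.array(s['tcp_pos']); pv=np.array([.472,.0449]); d=p0[:2]-pv; r0=np.linalg.norm(d); a0=np.arctan2(*d[::-1])
print(p0.round(4),r0,np.degrees(a0),np.degrees(np.arctan2(M[1,0],M[0,0]))-180)
a1=np.radians(1.35)
for z in (.104,.099,.094,.089,.085):
    r=.1365+(.104-z)/.019*.004; X=np.r_[pv+r*np.array([np.cos(a1),np.sin(a1)]),z]; print(z,(M.T@(X-p0)).round(4))
for n in('scene','top'): print(n,w2pix(n,[.662,.0495,.065]),w2pix(n,[.662,.0495,.085]))
E
```

```text
time: 19.0
tcp_pos: [0.6076, 0.0479, 0.104]
tool_rot: [-0.012, 1.0, 0.014, -0.016]
ft_force: [2.0, 0.1, -3.4]
grip_width: 0.0198
grip_force: 20.0
[ 2.6  0.1 -2.9] [ 0.04 -0.9   0.01] 0.019589343131490262 [-0.52  0.39  0.51  1.71 -0.24  1.13  1.67]
[0.6076 0.048  0.104 ] 0.13559894836381242 1.3059666748645344 -358.57229371888786
0.104 [-0.0009  0.0001 -0.0001]
0.099 [-0.0021 -0.      0.0049]
0.094 [-0.0033 -0.0002  0.0099]
0.089 [-0.0045 -0.0003  0.0148]
0.085 [-0.0055 -0.0004  0.0188]
scene [303.52825927 249.27331589] [303.77903757 245.86994714]
top [277.99728472 165.43086215] [278.00463096 163.61099993]
```

```bash
python3 -m handwheel '[{"fingers":1,"translation":[-0.001,0,0.0025],"yaw":0},{"fingers":1,"translation":[-0.0021,0,0.005],"yaw":0},{"fingers":1,"translation":[-0.0027,0,0.0075],"yaw":0},{"fingers":1,"translation":[-0.0033,0,0.01],"yaw":0},{"fingers":1,"translation":[-0.0033,0,0.01],"yaw":0}]'
python3 -m handwheel '[{"fingers":1,"translation":[0,0,0],"yaw":0},{"fingers":1,"translation":[0,0,0],"yaw":0}]'
```

```text
time: 19.98
tcp_pos: [0.6102, 0.0486, 0.0936]
tool_rot: [-0.013, 1.0, 0.013, -0.017]
ft_force: [-0.6, 0.6, -1.8]
grip_width: 0.02
grip_force: 20.0
time: 20.23
tcp_pos: [0.6107, 0.0485, 0.094]
tool_rot: [-0.013, 1.0, 0.013, -0.016]
ft_force: [-1.1, -0.5, -1.7]
grip_width: 0.0199
grip_force: 20.0
```

```bash
python3 -m handwheel '[{"fingers":1,"translation":[-0.0006,0,0.0025],"yaw":0},{"fingers":1,"translation":[-0.0012,0,0.005],"yaw":0},{"fingers":1,"translation":[-0.0019,0,0.0077],"yaw":0},{"fingers":1,"translation":[-0.0019,0,0.0077],"yaw":0},{"fingers":1,"translation":[-0.0019,0,0.0077],"yaw":0}]'
python3 -m handwheel '[{"fingers":1,"translation":[0,0,0.0005],"yaw":0},{"fingers":1,"translation":[0,0,0.001],"yaw":0},{"fingers":1,"translation":[0,0,0.001],"yaw":0}]'
```

```text
time: 20.85
tcp_pos: [0.6126, 0.0487, 0.0864]
tool_rot: [-0.013, 1.0, 0.013, -0.016]
ft_force: [0.5, -0.9, 2.4]
grip_width: 0.02
grip_force: 20.0
time: 21.22
tcp_pos: [0.6127, 0.0487, 0.0863]
tool_rot: [-0.013, 1.0, 0.014, -0.016]
ft_force: [-1.2, -1.1, 7.7]
grip_width: 0.0198
grip_force: 20.0
```

```bash
python3 -m handwheel '[{"fingers":-0.3,"translation":[0,0,-0.0005],"yaw":0},{"fingers":-0.3,"translation":[0,0,-0.0005],"yaw":0},{"fingers":-0.3,"translation":[0,0,-0.0005],"yaw":0},{"fingers":-0.3,"translation":[0,0,-0.03],"yaw":0},{"fingers":-0.3,"translation":[0,0,-0.08],"yaw":0},{"fingers":-0.3,"translation":[-0.05,0,-0.14],"yaw":0},{"fingers":-0.3,"translation":[-0.11,0,-0.16],"yaw":0},{"fingers":-0.3,"translation":[-0.11,0,-0.16],"yaw":0},{"fingers":-0.3,"translation":[-0.11,0,-0.16],"yaw":0},{"fingers":-0.3,"translation":[-0.11,0,-0.16],"yaw":0}]'
python3 - <<'E'
from h import *
for i in range(3): arm.snapshot('wrist')
s=arm.observe(); a=snap('wrist','w12.png'); t=snap('top','t12.png')
print(s['tcp_pos'],w2pix('wrist',[.662,.0495,.065],s),w2pix('wrist',[.472,.0449,.075],s),w2pix('wrist',[.567,.0472,.049],s))
u,v=w2pix('wrist',[.625,.048,.06],s).astype(int)
x0=max(0,u-80);y0=max(0,v-90); c=a[y0:y0+180,x0:x0+160]; print(x0,y0)
c=cv2.resize(c,(480,540),interpolation=cv2.INTER_CUBIC); b=cv2.resize(a,(315,236)); o=np.zeros((540,795,3),np.uint8); o[:,:480]=c; o[:236,480:]=b
o[240:500,480:795]=cv2.resize(t[138:242,216:342],(315,260)); cv2.imwrite('pics/c12.png',o)
E
```

```text
time: 22.48
tcp_pos: [0.7265, 0.0473, 0.2406]
tool_rot: [-0.013, 1.0, 0.013, -0.017]
ft_force: [-0.7, -0.5, -0.5]
grip_width: 0.0564
grip_force: 0.0
[0.72652307 0.04755626 0.24131716] [277.93141096 136.25412809] [ 277.87292132 -100.45872731] [277.40540113  36.78443695]
197 8
```

View pics/c12.png

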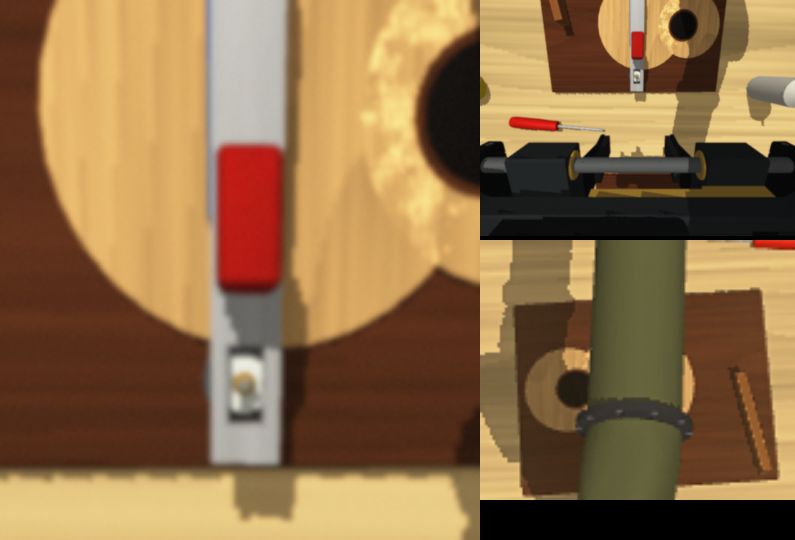

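The bolt is inside the slot at crop (246,384) and the strap is flat, with a sliver of blue caul along its left edge down to y≈218. I'll check the caul numerically, then hand in.

Run:
```python
from h import *
s=arm.observe()
f=lambda x,y,z: pix2w('wrist',(197+x/3,8+y/3),z,s).round(4)
print('caul end',f(208,218,.045),'caul edge',f(206,100,.047),f(206,210,.047),'strap edges',f(210,100,.057),f(287,100,.057),f(210,440,.057),f(282,440,.057))
e=[w2pix('wrist',[x,.0472+(x-.567)*.0244-.012,.049],s) for x in(.58,.607)]; print('expected caul edge crop',[(((p-[197,8])*3).round(1)) for p in e])
```

```text
caul end [0.6075 0.0368 0.045 ] caul edge [0.5713 0.0357 0.047 ] [0.6052 0.0361 0.047 ] strap edges [0.5737 0.0372 0.057 ] [0.5729 0.062  0.057 ] [0.6819 0.0386 0.057 ] [0.6814 0.064  0.057 ]
expected caul edge crop [array([205. , 127.3]), array([206. , 214.7])]
```

The caul's edge is within 1 mm of where it should be, so I'll hand in.

```bash
python3 -c "
from cell import arm
print(arm.close_job())"
```

```text
the job is handed in; nothing more can be done
None
```

The job is handed in: the blue caul lies square on the bridge to within about 1 mm, the strap is closed flat on it with its slot down over the catch bolt, and the gripper is clear, at about 23 s of the 59 s allowed.

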